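# Change the grinder's lids and hold the bayonet lid at pulse

## Robot

A 6-joint arm with a two-finger parallel gripper is mounted at the origin on a cart in front of the work surface, level with it; the furniture and walls round the work are solid. World frame = base frame: x ahead of the robot, y to its left, z up, the work surface at z = 0. Lengths are in m, angles in rad, forces in N, time in s.
With the tool pointing down it reaches from about 0.35 to 0.925 m from the base axis. Payload 6.4 kg.
Tool frame: the origin (TCP) lies at the very end of the fingers, on their centre line; the grasp point (between the pads) lies 19 mm behind it; z points along the fingers, y is the direction in which the jaws open and shut (so a half turn about z gives the same grasp; the last joint's range is limited). The gripper opens to 85 mm and grips with 20 to 120 N. Pads are 22 mm wide; open, the fingers measure 114 mm over their backs; the gripper's body (76 mm by 85 mm) begins 54 mm behind the grasp point. The pads swing forward as they close: fully open they stand 13 mm farther back than shut.
Start: joints at [-1.459, 0.245, 1.558, -0, 1.339, -0.174], TCP at [0.183, -0.624, 0.194] pointing down, gripper open.
Joint ranges: [-3.13, 3.13], [-1.02, 2.26], [0.13, 2.54], [-0.95, 4.09], [0.21, 2.88], [-2.74, 2.74]. Speed limits (rad/s): [2.57, 2.57, 3.14, 3.14, 3.14, 3.14].

## Interface

Orientations are given as a rotation vector (axis times angle).
In Python, from plant import r gives the robot as it stands.
- The arm moves only by the tool arm_command, never from a script. Its arguments are lists of equal length, an entry for each row: "claw": the closure in counts, from 0 (fully open) to 255 (shut); "xyz": the shift along the tool's x, y, z in m, a list of three; "delta_rot": the turn, a rotation vector about the tool's x, y, z in rad, a list of three. A call has 1 to 5 rows; each row shifts and turns the commanded pose from where the row before left it, along the tool's axes as they then stand; what a row does not reach is not made up. A row lasts 1/12 s, in which the tool goes at most 41.7 mm and 7.16 degrees, less where a joint would pass 70% of its speed; a pose out of reach is approached as far as the arm can. A call is refused whole if a number of a shift passes 0.0417 or a number of a turn 0.125, either way. A call with a gripper value outside its range is refused whole. The fingers move at their own pace and stop on an object; "force" is the grip in N (left out, the last holds). Time passes only in rows, so rows that do not move let the fingers close. It gives the time, the measured TCP pose, the force and the opening at its end, in the units of the state.
- r.sense(): the state, without advancing time (a new reading comes with each control period).
- r.camera(name): name is "side" or "top"; returns the picture (420x560x3 uint8, red, green, blue); there is no depth.
- r.camera_model(name): a dict with "fov_y" (degrees; the focal length in pixels is half the picture's height over the tangent of half this angle, whatever the lens; pixels are square), "cx", "cy" (the principal point, pixels), "rvec" (rotation vector, rad) and "tvec" (3), from world to camera coordinates, as OpenCV has them. Camera axes: x right, y down, z forward; pixel columns grow to the right and rows downward; lengths in m; the calibration is good to about 2 mm. A picture is of the moment at which its call begins. camera_model takes no time and is no camera call.
- r.hand_in(): hands the job in, once; it reports no verdict.
The state is a dict: "t": time; "joint_pos": joint angles; "qvel": joint speeds; "effort": joint torques, N m; "position": TCP position; "tcp_rot": TCP orientation; "ft_force": force on the tool from outside, world axes, zero at the start; "wrist_torque": the same for the moment, N m; "gripper_width": finger opening in m.
Only numpy, scipy, OpenCV 4.12 (cv2) and the standard library are available. Lean on these libraries where they do the work, as an engineer would, in place of code of your own. Each camera call takes 0.05 s, during which the arm holds its last target. There are 200 camera calls.

## Task

Pulse the peppercorns in the electric grinder: lift off the flat grey storage lid by its knob and set it down flat on the worktop, let go of it, then pick up the black bayonet lid by its bar grip and lower it so that its two lugs drop through the slots in the mouth and it sits fully home on the collar. Turn it clockwise (seen from above) about 40 degrees against the switch spring, so that its pointers stand at the broad pulse marks, halfway to the lock marks, never on into the lock click; leave the other things alone. Finish while still gripping the lid and holding it steady at pulse (let go, and the spring would turn it back).

Things in the scene. Friction and masses are not known exactly. Their poses are not given: they have to be found in the camera images.
- grinder: Electric pepper/coffee grinder held fast to the worktop by suction feet: white waisted body, bright steel collar 100 mm wide, 100 mm high. Origin: centre of its underside, z up. It works and looks the same after half a turn, but for a small dark charging socket and vents low on its +x side. Stands turned by up to 52 degrees either way.
- grinder_mouth (a point): Centre of the open mouth, on the grinder's axis at the collar's top, 100 mm above its underside. The mouth is 69 mm wide; the ledge round it (92 to 100 mm high) is cut by two slots at the ends of the grinder's x axis. Under the ledge runs a channel (80 to 92 mm high, 83 mm across) in which the lid's lugs turn.
- slot (a point): Middle of the slot at the grinder's +x side, at the collar's top, 37 mm from the axis; its twin is at -x. Each slot is 19 to 22 mm wide and reaches out to 41 mm from the axis. A short dark raised rib on the collar's shoulder marks each slot.
- pulse_mark (a point): Middle of the pulse mark on the collar's shoulder, three broad dark ribs side by side, 47 mm from the axis, 40 degrees (0.70 rad) clockwise from above of the +x slot; a twin lies half a turn on. The lock mark, a pair of thin ribs, lies 80 degrees clockwise of each slot.
- grinder_lid: Loose black bayonet lid, 0.1 to 0.2 kg, 66 mm high, lying right way up. Origin: centre of its plug's underside, z up. Plug 62 mm wide, 18 mm tall; rim 88 mm wide (underside 18 mm up); low dome up to 35 mm. Works the same after half a turn. Fully home the rim rests on the collar and the origin is 82 mm above the grinder's underside; with the lugs off the slots it stays 16 mm too high.
- lid_grip (a point): On the lid's axis, 58 mm above its underside, in the straight upright bar grip that runs along the lid's x axis: 58 mm long, 14 mm thick (along y), from 35 to 66 mm high. Pinch it from above across its 14 mm. Two small white pointers on the rim mark the ends of the bar.
- lid_lug (a point): Outer end of the lug at the lid's +x side, 38.5 mm from the axis; its twin is at -x. Lugs are 11 mm wide, 6 mm thick (2 to 8 mm above the lid's underside), under the pointers. To go in, the lid's x axis must line up with the grinder's x axis (either way round) within about 5 degrees, and the centres within about 3 mm.
- pulse_switch (a joint): Turn of the sprung switch in the collar, rad, clockwise from above positive, 0 at rest, stop at 1.45. The lugs meet it after about 0.16 rad of lid turn and carry it along: value = lid turn - 0.16 (give or take 0.05); at the pulse mark 0.54. Spring 0.13 N m/rad, 0.045 N m at rest, 0.12 N m at pulse. Sprung lock catches bear on the lugs from about 0.77 and click in behind them from about 1.1.
- storage_lid: Flat grey storage lid of the same grinder, 0.07 kg, 40 mm high, loose, covering the mouth at the start. Origin: centre of its plug's underside, z up. Plug 63 mm wide, 7 mm tall, no lugs; disc 88 mm wide (7 to 13 mm up), resting on the collar with the origin 93 mm above the grinder's underside. It lifts straight off.
- storage_knob (a point): On the storage lid's axis, 35 mm above its underside, in its upright round knob: 25 mm diameter from 22 to 40 mm high, on a 19 mm neck. Pinch it from above in any direction; the disc below is 13 mm high. There is free worktop for it about midway between the grinder and the bayonet lid's starting place.
- pepper_jar: Bystander: glass spice jar with green cap, 46 mm diameter, 106 mm high. Origin: centre of its underside.
- nut_bag: Bystander: cream packet of nuts, 80 x 103 x 32 mm. Origin: centre of its underside.
- matchbox: Bystander: small red and yellow matchbox, 36 x 54 x 14 mm. Origin: centre of its underside.
- teaspoon: Bystander: steel teaspoon, 134 mm long. Origin: centre of its underside.
Not all that is in view belongs to the job. What is shaped like the storage_lid but turquoise is not meant.

How it is judged:
On the way, in this order (a step that is already met when the one before it is completed fails the run):
1. the storage lid lies flat on the worktop, let go of (height (world z) of storage_lid below 0.008 m and angle between storage_lid's own z axis and vertical below 0.1 rad and linear speed of storage_lid below 0.05 m/s and contact force between the fingers and storage_lid below 0.1 N), for 0.1 s.
2. the lid sits fully home in the collar, lugs in the slots, not yet turned against the switch (z of grinder_lid in the frame of grinder below 0.0855 m and horizontal distance between grinder_lid and grinder below 0.006 m and value of joint pulse_switch below 0.3 rad), for 0.1 s.
At the end, for the whole second after the job is handed in: Bayonet lid fully home (height within 3.5 mm, axis within 6 mm, upright within 0.08 rad), held by the fingers with over 3 N, turned clockwise 0.50 to 0.92 rad so that the switch reads 0.38 to 0.74 rad (mark: 0.54); storage lid flat and at rest on the worktop (value of joint pulse_switch between 0.38 and 0.74 rad and angle between the x axis of grinder_lid and the x axis of grinder, either way round between 0.5 and 0.92 rad and z of grinder_lid in the frame of grinder below 0.0855 m and horizontal distance between grinder_lid and grinder below 0.006 m and angle between grinder_lid's own z axis and vertical below 0.08 rad and contact force between the fingers and grinder_lid above 3 N and height (world z) of storage_lid below 0.008 m and angle between storage_lid's own z axis and vertical below 0.1 rad and linear speed of storage_lid below 0.05 m/s); the arm keeps its last pose, push and grip.
It fails at once if the lid is turned on into the lock click (value of joint pulse_switch above 1.1 rad).
It fails at once if a bystander on the worktop is pushed about (distance of any of pepper_jar, nut_bag, matchbox, teaspoon from where it was at the start of the episode above 0.03 m).
It also fails if it takes over 69 s, if anything falls off the work surface, if the arm or the gripper's body presses on something with over 40 N, if the wrist force passes 120 N, or if a joint passes its speed limit or range.

## Working session

There is one attempt and no reset: what is moved stays moved. The work goes in short steps, Python scripts to look and compute and a tool call to move; the robot and the scene stay as the last step left them, time stands still between calls to the robot, and variables do not carry over. Pictures are saved under pics/ and viewed, about 8 in all and at most 12, crops included, and the job is handed in when it is done.

Besides the shell and the picture viewer there is one more tool, called after "Request:" as name(argument=value, ...), one argument or row to a line, values as JSON. arm_command: Moves the arm, as the interface text tells. Its arguments: {"type":"object","properties":{"claw":{"type":"array","items":{"type":"number"}},"xyz":{"type":"array","items":{"type":"array","items":{"type":"number"}}},"delta_rot":{"type":"array","items":{"type":"array","items":{"type":"number"}}},"force":{"type":"number"}},"required":["claw","xyz","delta_rot"]}

```bash
mkdir -p pics
cat > h.py <<'E'
import numpy as np,cv2
from plant import r
def cam(n):
    m=r.camera_model(n); f=210/np.tan(np.radians(m["fov_y"])/2)
    return np.array([[f,0,m["cx"]],[0,f,m["cy"]],[0,0,1]]),cv2.Rodrigues(np.array(m["rvec"],float))[0],np.array(m["tvec"],float).reshape(3),m
def proj(n,P):
    K,R,t,_=cam(n); p=(np.atleast_2d(P)@R.T+t)@K.T; return p[:,:2]/p[:,2:]
def ray(n,u,v,z):
    K,R,t,_=cam(n); c=-R.T@t; d=R.T@np.linalg.solve(K,[u,v,1.]); return c+d*(z-c[2])/d[2]
def snap(n,fn,box=None,s=1):
    im=r.camera(n)
    if box: im=im[box[1]:box[3],box[0]:box[2]]
    im=cv2.resize(im,None,fx=s,fy=s,interpolation=cv2.INTER_CUBIC); cv2.imwrite("pics/"+fn,im[:,:,::-1].copy()); return im
E
python3 - <<'E'
from h import *
a=r.camera("side");b=r.camera("top")
cv2.imwrite("pics/s0.png",a[:,:,::-1]);cv2.imwrite("pics/t0.png",b[:,:,::-1])
for n in("side","top"):
    K,R,t,m=cam(n);print(n,m,-R.T@t)
print(r.sense())
E
```

```text
side {'fov_y': 52.638331569210095, 'cx': 281.0588898757908, 'cy': 211.98625661158596, 'rvec': array([ 0.4162209 , -2.39576366,  1.65338416]), 'tvec': array([0.47480025, 0.2462714 , 0.54355892])} [0.30086895 0.55701827 0.42514666]
top {'fov_y': 52.63186208273225, 'cx': 278.86881218786095, 'cy': 208.66963875709834, 'rvec': array([ 2.18927286, -2.16078384,  0.13895746]), 'tvec': array([-0.20269927,  0.58112213,  1.03181207])} [ 0.46879241 -0.17492323  1.0922736 ]
{'t': 0.1, 'joint_pos': array([-1.45910576e+00,  2.45732483e-01,  1.55888084e+00, -8.56076454e-06,
        1.33871043e+00, -1.74093375e-01]), 'qvel': array([ 2.03252527e-04, -1.77320431e-03, -1.23686887e-03, -5.42475981e-04,
        2.09897610e-05, -1.02559227e-03]), 'effort': array([ 2.12557711e-04, -4.30672145e+01, -3.27128792e+01, -1.13172023e-04,
        2.79008738e-03,  3.87331681e-06]), 'position': array([ 0.18318526, -0.62306849,  0.19330415]), 'tcp_rot': array([-3.10786118e+00, -4.47138911e-01, -7.17116531e-05]), 'ft_force': array([ 0.1274544 ,  0.00363145, -1.2871129 ]), 'wrist_torque': array([-0.00303105, -0.0239512 , -0.02189648]), 'gripper_width': 0.08532241065028885}
```

View pics/s0.png

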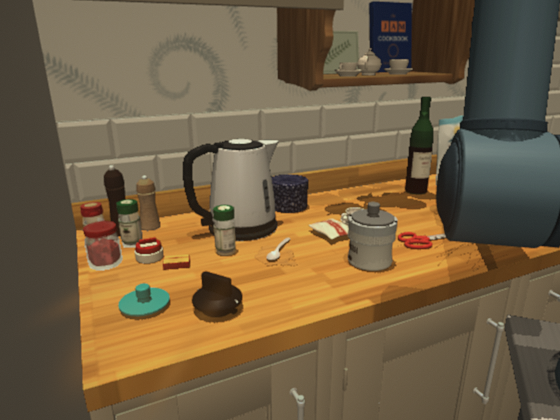

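View pics/t0.png

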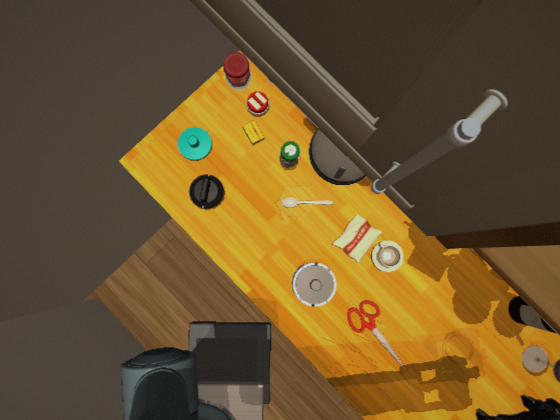

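Candidates for the storage lid: grey lid on the grinder (top 315,285; side 373,212) and the turquoise decoy (top 195,143; side 145,300). I choose the grey one. The bayonet lid is black at top 206,191. Next is a close crop of both with first positions.

Run:
```python
from h import *
b=cv2.imread("pics/t0.png")
c=lambda x,y,w:cv2.resize(b[y-w:y+w,x-w:x+w],(400,400),interpolation=cv2.INTER_CUBIC)
cv2.imwrite("pics/c0.png",np.hstack([c(315,285,30),c(206,191,30)]))
print(ray("top",315.5,284.5,.128), ray("top",314.5,284.5,.106),ray("top",206,191,.03))
K,R,t,_=cam("side")
print("side",ray("side",373,205,.133),ray("side",373,215,.106),ray("side",217,295,.025))
for p in(ray("top",315.5,284.5,.13),):print(np.hypot(*p[:2]))
```

```text
[ 0.40338765 -0.27758229  0.128     ] [ 0.40187105 -0.27762375  0.106     ] [ 0.62626719 -0.0109895   0.03      ]
side [ 0.40288825 -0.26702993  0.133     ] [ 0.40311666 -0.28140367  0.106     ] [ 0.6289533 -0.0117942  0.025    ]
0.48965786286522045
```

View pics/c0.png

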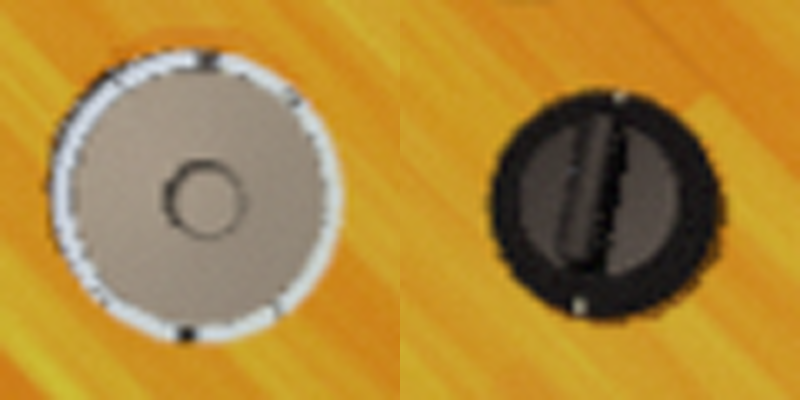

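Crop: on the grinder, the broad pulse marks are at crop (207,60) and (187,333). The thin lock marks are at (293,98) and (100,297), and the slot ribs at (278,308) and about (115,78). The lid's white pointers are at crop (620,97) and (580,305). The target is the grey lid.

```bash
cat >> h.py <<'E'
def tool(): 
    s=r.sense(); return np.array(s["position"]),cv2.Rodrigues(np.array(s["tcp_rot"]))[0]
def go(target):  # shift in tool axes to world target
    p,R=tool(); d=R.T@(np.array(target)-p); print("tool shift",d.round(4),"R",R.round(3).tolist()); return d
E
python3 - <<'E'
from h import *
q=lambda x,y,ox,oy,z:ray("top",(x+.5)/6.667-.5+ox,(y+.5)/6.667-.5+oy,z)
ang=lambda a,b:np.degrees(np.arctan2(*(a-b)[1::-1]))
g=lambda x,y:q(x,y,285,255,.1)
print("pulse",ang(g(187,333),g(207,60)),"ctr",(g(187,333)+g(207,60))/2)
print("slot",ang(g(278,308),g(115,78)),"lock",ang(g(100,297),g(293,98)),(g(100,297)+g(293,98))/2)
l=lambda x,y:q(x,y,176,161,.023)
print("lid",ang(l(220,97),l(180,305)),"ctr",(l(220,97)+l(180,305))/2)
c=(g(187,333)+g(207,60))/2
go([c[0],c[1],.19])
print(r.sense()["ft_force"])
E
```

```text
pulse 175.92362376258592 ctr [ 0.40272718 -0.27739132  0.1       ]
slot -143.94714850923881 lock 135.83310033493575 [ 0.4022924  -0.27734926  0.1       ]
lid -9.019986719334568 ctr [ 0.62816239 -0.00883595  0.023     ]
tool shift [ 0.3081 -0.2698  0.0039] R [[0.959, 0.282, -0.0], [0.282, -0.959, 0.002], [0.0, -0.002, -1.0]]
[ 0.1274544   0.00363145 -1.2871129 ]
```

Request:
arm_command(
  claw=[0,0,0,0,0],
  xyz=[
    [0.0308,-0.027,0],
    [0.0308,-0.027,0],
    [0.0308,-0.027,0],
    [0.0308,-0.027,0],
    [0.0308,-0.027,0],
  ],
  delta_rot=[
    [0,0,0],
    [0,0,0],
    [0,0,0],
    [0,0,0],
    [0,0,0],
  ],
)

```text
t: 0.52
position: [0.2934, -0.4487, 0.1937]
tcp_rot: [-3.109, -0.446, 0.0]
ft_force: [0.7, -0.2, -0.3]
gripper_width: 0.0852
```

Request:
arm_command(
  claw=[0,0,0,0,0],
  xyz=[
    [0.0308,-0.027,0],
    [0.0308,-0.027,0],
    [0.0308,-0.027,0],
    [0.0308,-0.027,0],
    [0.0308,-0.027,0],
  ],
  delta_rot=[
    [0,0,0],
    [0,0,0],
    [0,0,0],
    [0,0,0],
    [0,0,0],
  ],
)

```text
t: 0.93
position: [0.4031, -0.2757, 0.194]
tcp_rot: [-3.109, -0.447, 0.0]
ft_force: [-0.6, -0.8, 0.4]
gripper_width: 0.0856
```

Run:
```python
from h import *
print(r.sense()["position"]);go([.4027,-.2775,.112])
print(proj("side",[[.4027,-.2775,.133],[.4027,-.2775,.1]]))
snap("side","s1.png",(300,130,460,280),4)
```

```text
[ 0.40308972 -0.27571227  0.19401394]
tool shift [-0.0009  0.0016  0.082 ] R [[0.96, 0.282, -0.0], [0.282, -0.96, 0.0], [-0.0, -0.0, -1.0]]
[[373.86147661 203.37431503]
 [372.71320855 218.36142921]]
```

View pics/s1.png

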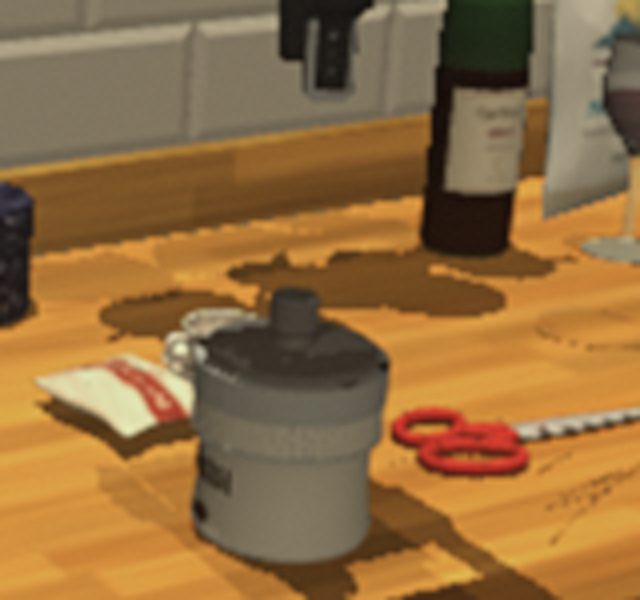

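Side crop: the knob top is at full-picture pixel (374,204), against a projected (374,203), so the estimate is confirmed. Next I descend and grip.

Request:
arm_command(
  claw=[0,0,0,0,0],
  xyz=[
    [-0.001,0.0015,0.03],
    [0,0,0.03],
    [0,0,0.015],
    [0,0,0.007],
    [0,0,0],
  ],
  delta_rot=[
    [0,0,0],
    [0,0,0],
    [0,0,0],
    [0,0,0],
    [0,0,0],
  ],
)

```text
t: 1.4
position: [0.401, -0.2784, 0.1103]
tcp_rot: [-3.106, -0.447, 0.004]
ft_force: [0.3, -0.8, -0.2]
gripper_width: 0.0854
```

Request:
arm_command(
  claw=[255,255,255,255,255],
  xyz=[
    [0,0,0],
    [0,0,0],
    [0,0,0],
    [0,0,0],
    [0,0,0],
  ],
  delta_rot=[
    [0,0,0],
    [0,0,0],
    [0,0,0],
    [0,0,0],
    [0,0,0],
  ],
  force=30,
)

```text
t: 1.82
position: [0.4025, -0.28, 0.1131]
tcp_rot: [3.108, 0.447, 0.001]
ft_force: [-1.2, 0.3, 0.6]
gripper_width: 0.0255
```

Request:
arm_command(
  claw=[255,255,255,255,255],
  xyz=[
    [0,0,0],
    [0,0,0],
    [0,0,0],
    [0,0,0],
    [0,0,0],
  ],
  delta_rot=[
    [0,0,0],
    [0,0,0],
    [0,0,0],
    [0,0,0],
    [0,0,0],
  ],
)

```text
t: 2.23
position: [0.4021, -0.2795, 0.1123]
tcp_rot: [-3.11, -0.447, 0.0]
ft_force: [0.3, 0.5, 0.8]
gripper_width: 0.0
```

The width went to 0, so the knob slipped out. I'll look.

Run:
```python
from h import *
print(r.sense()["position"])
a=snap("side","s2.png",(310,120,450,280),3.6)
b=r.camera("top")
b=cv2.resize(b[240:330,270:360],(576,576))
cv2.imwrite("pics/s2.png",np.hstack([cv2.resize(a[:,:,::-1],(400,457)),cv2.resize(b[:,:,::-1],(400,457))][:2]))
```

```text
[ 0.40208491 -0.27946349  0.11226937]
```

View pics/s2.png

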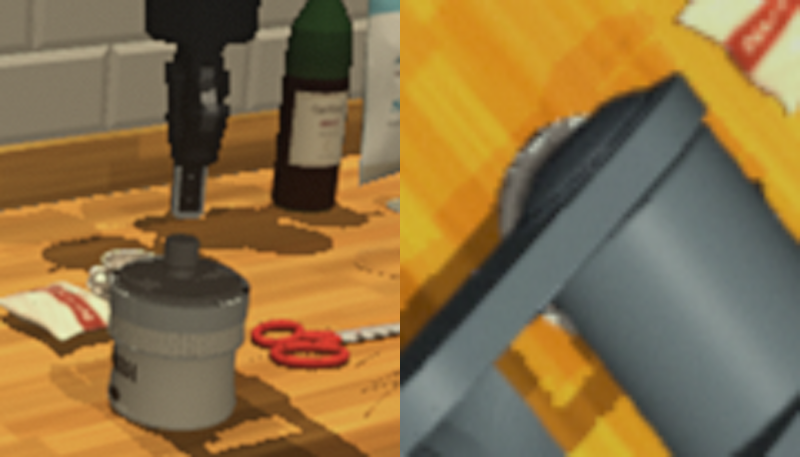

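The closed fingertips are at side (375,196) and the knob top is at (373,204), so the tips seem above or behind the knob. I'll compare this with the reported pose.

Run:
```python
from h import *
p,R=tool();print(p,proj("side",p),proj("side",p+[0,0,.04]))
print("s1 open tip expected",proj("side",[.403,-.2757,.207]), proj("side",np.array([.403,-.2757,.207])+.043*R[:,1]),proj("side",np.array([.403,-.2757,.207])-.043*R[:,1]))
print(ray("side",375.5,196,.112),ray("side",375.5,196,.15))
K,Rc,t,_=cam("side");print("depth row m/px",1/K[0,0]*np.linalg.norm(Rc@p+t))
```

```text
[ 0.40208404 -0.27943615  0.11222569] [[373.57614504 212.57570411]] [[374.99066153 194.20327497]]
s1 open tip expected [[376.26903393 168.46627822]] [[373.21446801 163.130859  ]] [[379.62952934 174.33606536]]
[ 0.41397752 -0.38983947  0.112     ] [ 0.40025192 -0.27493934  0.15      ]
depth row m/px 0.002117061386551569
```

The reported tip should appear at row 213 but shows at 196. At this xy that makes the real fingertips about 36 mm higher than reported. I'll open, descend partway and check again by picture differencing.

Request:
arm_command(
  claw=[0,0,0,0,0],
  xyz=[
    [0,0,0],
    [0,0,0],
    [0,0,0],
    [0,0,0],
    [0.0005,-0.0015,0],
  ],
  delta_rot=[
    [0,0,0],
    [0,0,0],
    [0,0,0],
    [0,0,0],
    [0,0,0],
  ],
)

```text
t: 2.75
position: [0.4022, -0.278, 0.1123]
tcp_rot: [3.11, 0.447, 0.0]
ft_force: [-0.3, -0.1, -0.2]
gripper_width: 0.0604
```

Request:
arm_command(
  claw=[0,0,0,0],
  xyz=[
    [0,0,0.008],
    [0,0,0.008],
    [0,0,0.004],
    [0,0,0],
  ],
  delta_rot=[
    [0,0,0],
    [0,0,0],
    [0,0,0],
    [0,0,0],
  ],
)

```text
t: 3.08
position: [0.4012, -0.2769, 0.0904]
tcp_rot: [-3.107, -0.447, 0.003]
ft_force: [-0.5, -0.1, -0.4]
gripper_width: 0.0852
```

Run:
```python
from h import *
p,R=tool();print(p,r.sense()["ft_force"],r.sense()["gripper_width"])
t=p+[0,0,.013];print(proj("side",[t,t+.05*R[:,1],t-.05*R[:,1]]))
snap("side","s3.png",(320,130,430,230),6)
b=r.camera("top");cv2.imwrite("pics/t3.png",b[:,:,::-1])
```

```text
[ 0.40120826 -0.2768765   0.09038763] [-0.46053069 -0.1337503  -0.43275854] 0.08521809363015982
[[373.51175731 217.03125009]
 [370.2622868  208.73551322]
 [377.12618027 226.25869246]]
```

View pics/s3.png

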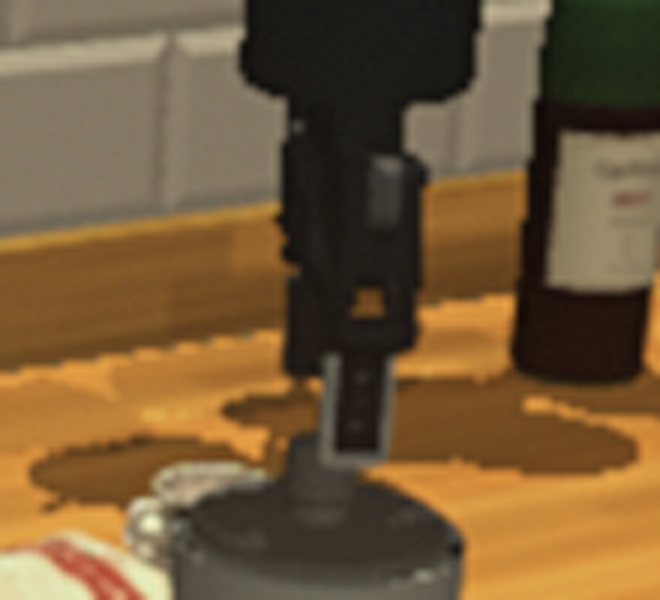

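The near finger's tip (379,207) now overlaps the knob, so the fingers do straddle it. The tips sit about 37–39 mm higher than the reported TCP, and I'll use real z ≈ reported + 0.037. Down 16 mm more, then close.

Request:
arm_command(
  claw=[0,0,0,0],
  xyz=[
    [0,0,0.007],
    [0,0,0.006],
    [0,0,0.003],
    [0,0,0],
  ],
  delta_rot=[
    [0,0,0],
    [0,0,0],
    [0,0,0],
    [0,0,0],
  ],
)

```text
t: 3.52
position: [0.4016, -0.2773, 0.0751]
tcp_rot: [-3.108, -0.447, 0.002]
ft_force: [-0.2, -0.0, 0.6]
gripper_width: 0.0855
```

Request:
arm_command(
  claw=[255,255,255,255,255],
  xyz=[
    [0,0,0],
    [0,0,0],
    [0,0,0],
    [0,0,0],
    [0,0,0],
  ],
  delta_rot=[
    [0,0,0],
    [0,0,0],
    [0,0,0],
    [0,0,0],
    [0,0,0],
  ],
  force=30,
)

```text
t: 3.93
position: [0.4023, -0.278, 0.0765]
tcp_rot: [3.109, 0.447, 0.0]
ft_force: [0.4, 0.2, -0.2]
gripper_width: 0.0258
```

Request:
arm_command(
  claw=[255,255,255,255,255],
  xyz=[
    [0,0,0],
    [0,0,0],
    [0,0,0],
    [0,0,0],
    [0,0,0],
  ],
  delta_rot=[
    [0,0,0],
    [0,0,0],
    [0,0,0],
    [0,0,0],
    [0,0,0],
  ],
)

```text
t: 4.35
position: [0.4024, -0.2781, 0.0767]
tcp_rot: [3.109, 0.447, 0.0]
ft_force: [-0.6, 0.6, 3.1]
gripper_width: 0.0238
```

Request:
arm_command(
  claw=[255,255,255],
  xyz=[
    [0,0,-0.01],
    [0,0,-0.02],
    [0,0,-0.02],
  ],
  delta_rot=[
    [0,0,0],
    [0,0,0],
    [0,0,0],
  ],
)

```text
t: 4.6
position: [0.4014, -0.2771, 0.1261]
tcp_rot: [-3.107, -0.447, 0.003]
ft_force: [0.5, -0.1, 0.6]
gripper_width: 0.0234
```

Run:
```python
from h import *
print(r.sense()["gripper_width"],r.sense()["ft_force"]);go([.512,-.148,.127])
snap("side","s4.png",(320,130,430,230),6)
```

```text
0.023445030544892737 [ 0.49319832 -0.09809586  0.61278007]
tool shift [ 0.1425 -0.0926 -0.0008] R [[0.959, 0.282, -0.002], [0.282, -0.959, 0.002], [-0.001, -0.003, -1.0]]
```

View pics/s4.png

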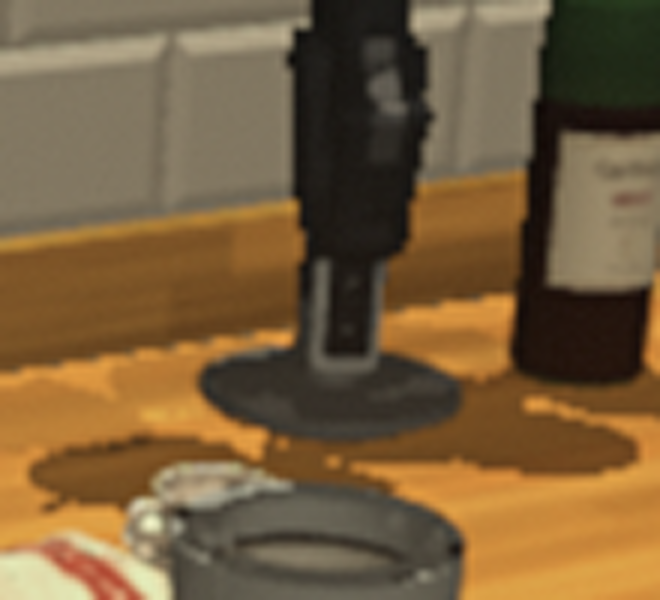

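The lid hangs level in the fingers above the open mouth. I'll move to the free worktop, then lower: the lid bottom is at reported z + 0.016.

Request:
arm_command(
  claw=[255,255,255,255,255],
  xyz=[
    [0.0285,-0.0185,0],
    [0.0285,-0.0185,0],
    [0.0285,-0.0185,0],
    [0.0285,-0.0185,0],
    [0.0285,-0.0185,0],
  ],
  delta_rot=[
    [0,0,0],
    [0,0,0],
    [0,0,0],
    [0,0,0],
    [0,0,0],
  ],
)

```text
t: 5.07
position: [0.5134, -0.1475, 0.1262]
tcp_rot: [3.11, 0.447, -0.0]
ft_force: [0.4, 0.1, -0.1]
gripper_width: 0.0236
```

Request:
arm_command(
  claw=[255,255,255,255,255],
  xyz=[
    [0,0,0.038],
    [0,0,0.038],
    [0,0,0.038],
    [0,0,0.015],
    [0,0,0],
  ],
  delta_rot=[
    [0,0,0],
    [0,0,0],
    [0,0,0],
    [0,0,0],
    [0,0,0],
  ],
)

```text
t: 5.48
position: [0.5087, -0.1467, -0.0075]
tcp_rot: [-3.104, -0.447, 0.013]
ft_force: [-0.3, 0.2, -1.1]
gripper_width: 0.0236
```

Request:
arm_command(
  claw=[255,255,255,255,255],
  xyz=[
    [0,0,0.003],
    [0,0,0.003],
    [0,0,0.003],
    [0,0,0.002],
    [0,0,0],
  ],
  delta_rot=[
    [0,0,0],
    [0,0,0],
    [0,0,0],
    [0,0,0],
    [0,0,0],
  ],
)

```text
t: 5.9
position: [0.5133, -0.1493, -0.013]
tcp_rot: [3.109, 0.447, 0.002]
ft_force: [-0.0, -1.0, -0.9]
gripper_width: 0.0236
```

Request:
arm_command(
  claw=[255,255,255],
  xyz=[
    [0,0,0.001],
    [0,0,0.001],
    [0,0,0],
  ],
  delta_rot=[
    [0,0,0],
    [0,0,0],
    [0,0,0],
  ],
)

```text
t: 6.15
position: [0.5129, -0.149, -0.0156]
tcp_rot: [3.109, 0.447, 0.0]
ft_force: [0.2, 1.3, -0.3]
gripper_width: 0.0236
```

Request:
arm_command(
  claw=[255,255,255],
  xyz=[
    [0,0,0.001],
    [0,0,0.001],
    [0,0,0],
  ],
  delta_rot=[
    [0,0,0],
    [0,0,0],
    [0,0,0],
  ],
)

```text
t: 6.4
position: [0.513, -0.1491, -0.0164]
tcp_rot: [-3.109, -0.448, 0.001]
ft_force: [-5.3, 2.7, 10.6]
gripper_width: 0.0238
```

Contact (10.6 N) came at reported −0.0164, as predicted. Release and rise.

Request:
arm_command(
  claw=[0,0,0,0,0],
  xyz=[
    [0,0,0],
    [0,0,0],
    [0,0,0],
    [0,0,0],
    [0,0,0],
  ],
  delta_rot=[
    [0,0,0],
    [0,0,0],
    [0,0,0],
    [0,0,0],
    [0,0,0],
  ],
)

```text
t: 6.82
position: [0.5127, -0.1489, -0.0179]
tcp_rot: [-3.109, -0.447, 0.0]
ft_force: [0.7, 0.0, 0.8]
gripper_width: 0.082
```

Request:
arm_command(
  claw=[0,0,0,0,0],
  xyz=[
    [0,0,0],
    [0,0,-0.01],
    [0,0,-0.03],
    [0,0,-0.035],
    [0,0,-0.035],
  ],
  delta_rot=[
    [0,0,0],
    [0,0,0],
    [0,0,0],
    [0,0,0],
    [0,0,0],
  ],
)

```text
t: 7.23
position: [0.5121, -0.1486, 0.0936]
tcp_rot: [-3.109, -0.447, 0.002]
ft_force: [0.5, 0.3, -0.2]
gripper_width: 0.0856
```

Run:
```python
from h import *
print(r.sense()["gripper_width"],r.sense()["ft_force"],r.sense()["joint_pos"]);go([.627,-.010,.09])
print(proj("side",[[.513,-.149,.04],[.513,-.149,0]]),proj("top",[[.4027,-.2775,.1],[.627,-.01,.06]]))
a=r.camera("side")[150:330,180:410];b=r.camera("top")
cv2.imwrite("pics/ta.png",b[:,:,::-1]);cv2.imwrite("pics/m5.png",np.hstack([cv2.resize(a,(511,400)),cv2.resize(b[255:315,292:337],(280,373))[:373].repeat(1,0) if 0 else cv2.resize(b[250:320,290:340],(286,400))])[:,:,::-1])
```

```text
0.0855899182075311 [ 0.50517575  0.34560214 -0.15792205] [-4.95226402e-01  9.09357022e-02  1.92927673e+00 -6.09730806e-06
  1.12283745e+00  7.89808636e-01]
tool shift [ 0.1493 -0.1006  0.0036] R [[0.959, 0.282, -0.001], [0.282, -0.959, 0.001], [-0.001, -0.001, -1.0]]
[[303.21349126 263.21976478]
 [302.94394764 281.28980831]] [[314.17823244 283.9544281 ]
 [203.76357578 188.87291861]]
```

View pics/m5.png

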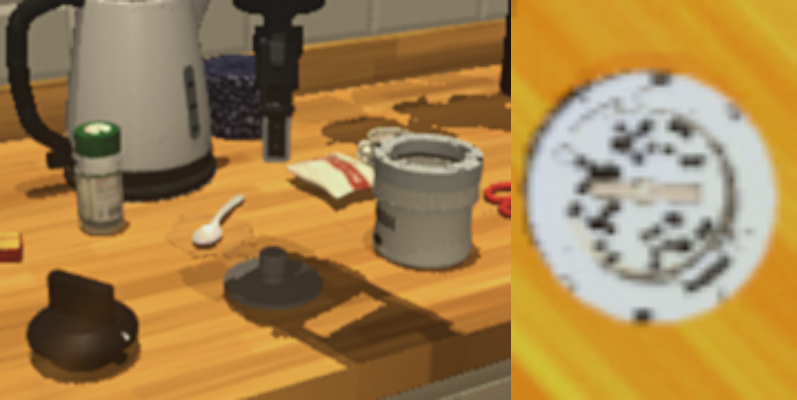

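The storage lid lies flat at about (0.513,−0.149). The open mouth shows a slot at crop (705,275), consistent with 36°. I'll go above the bayonet lid and cross-check its centre.

Request:
arm_command(
  claw=[0,0,0,0,0],
  xyz=[
    [0.03,-0.0202,0],
    [0.03,-0.0202,0],
    [0.03,-0.0202,0],
    [0.03,-0.0202,0],
    [0.03,-0.0202,0],
  ],
  delta_rot=[
    [0,0,0],
    [0,0,0],
    [0,0,0],
    [0,0,0],
    [0,0,0],
  ],
)

```text
t: 7.75
position: [0.6289, -0.0083, 0.0923]
tcp_rot: [-3.11, -0.447, 0.0]
ft_force: [0.7, -0.2, -1.0]
gripper_width: 0.0855
```

Request:
arm_command(
  claw=[0,0,0,0,0],
  xyz=[
    [0,0,0],
    [0,0,0],
    [0,0,0],
    [0,0,0],
    [0,0,0],
  ],
  delta_rot=[
    [0,0,0.111],
    [0,0,0.111],
    [0,0,0.111],
    [0,0,0.11],
    [0,0,0],
  ],
)

```text
t: 8.17
position: [0.6281, -0.0096, 0.0922]
tcp_rot: [-3.132, 0.249, 0.001]
ft_force: [-0.2, -0.6, 0.1]
gripper_width: 0.0854
```

Run:
```python
from h import *
for im,n,(x0,y0,x1,y1) in(("t0","top",(176,161,236,221)),("s0","side",(180,262,255,325))):
    b=cv2.imread(f"pics/{im}.png")
    c=cv2.resize(b[y0:y1,x0:x1],None,fx=8,fy=8,interpolation=cv2.INTER_CUBIC)
    m=(c[:,:,2]<75).astype(np.uint8) if n=="top" else (c[:,:,2]<60).astype(np.uint8)
    cs=max(cv2.findContours(m,0,2)[0],key=cv2.contourArea)
    if n=="top":
        (u,v),s,a=cv2.fitEllipse(cv2.convexHull(cs));print(n,s,[ray(n,(u+.5)/8-.5+x0,(v+.5)/8-.5+y0,z).round(4) for z in(.018,.023)])
    h=cs[:,0]; 
    if n=="side":
        l,rr=h[h[:,0].argmin()],h[h[:,0].argmax()];print(n,l/8+[x0,y0],rr/8+[x0,y0],[proj(n,[x,-.0095,.02]).round(1).tolist() for x in(.628,)])
    # pointers predicted
th=np.radians(-9);d=np.array([np.cos(th),np.sin(th),0])*.042;c=np.array([.628,-.0095,.02])
print(proj("side",[c+d,c-d]),proj("side",[c+[0,0,.045]+d*.69,c+[0,0,.045]-d*.69]))
print(r.sense()["joint_pos"]);go([.6275,-.0095,.02])
snap("side","s6.png",(150,200,270,330),5)
```

```text
top (269.66754150390625, 273.94970703125) [array([ 0.6269, -0.0099,  0.018 ]), array([ 0.6262, -0.0107,  0.023 ])]
side [192.5 300. ] [241.625 296.125] [[[217.0, 298.2]]]
[[198.22652413 292.18372135]
 [236.82495345 304.57754964]] [[202.17068863 271.73960601]
 [229.32045497 279.66073291]]
[-1.95475230e-01  3.02010511e-01  1.68585307e+00 -1.74649784e-05
  1.15421115e+00  1.53396921e+00]
tool shift [-0.0005  0.      0.0722] R [[0.987, -0.158, -0.0], [-0.158, -0.987, 0.0], [-0.0, -0.0, -1.0]]
```

View pics/s6.png

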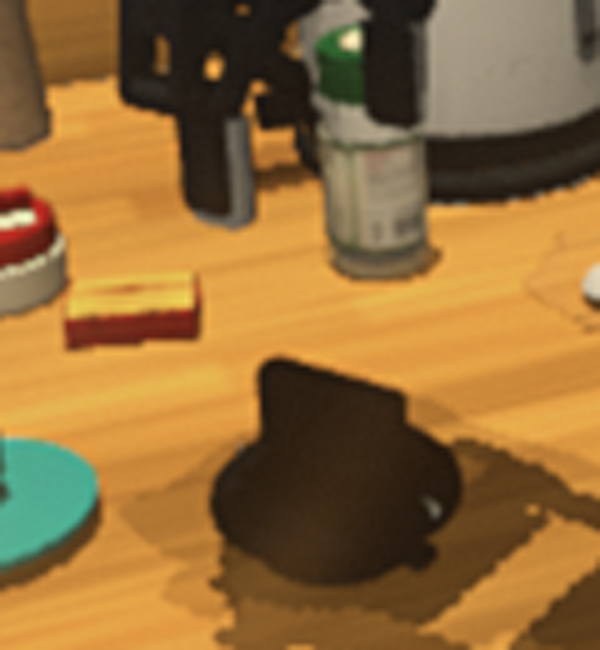

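The fingers are above the lid, with tips at side (195,245) and (229,224). The bar top runs from (205,272) to (230,279). I'll check the fingertips against the offset hypothesis.

Run:
```python
from h import *
p,R=tool()
for dz in(.030,.037,.044):
    t=p+[0,0,.013+dz]; print(dz,proj("side",[t+.047*R[:,1],t-.047*R[:,1],t]).round(1).tolist())
K,Rc,tt,_=cam("side");print(np.linalg.norm(Rc@p+tt)/K[0,0])
```

```text
0.03 [[229.4, 228.5], [194.7, 249.2], [213.0, 238.3]]
0.037 [[229.2, 224.9], [194.3, 245.1], [212.7, 234.4]]
0.044 [[229.0, 221.1], [194.0, 241.0], [212.5, 230.5]]
0.0017293792835584357
```

The offset of 0.037 is confirmed: prediction and observation agree within a pixel. I'll descend to reported z ≈ 0.003 and grip the bar.

Request:
arm_command(
  claw=[0,0,0,0,0],
  xyz=[
    [-0.001,0,0.03],
    [0,0,0.03],
    [0,0,0.02],
    [0,0,0.009],
    [0,0,0],
  ],
  delta_rot=[
    [0,0,0],
    [0,0,0],
    [0,0,0],
    [0,0,0],
    [0,0,0],
  ],
)

```text
t: 8.63
position: [0.6251, -0.0093, 0.0007]
tcp_rot: [-3.131, 0.244, 0.008]
ft_force: [-0.3, -0.4, -0.2]
gripper_width: 0.0854
```

Request:
arm_command(
  claw=[255,255,255,255,255],
  xyz=[
    [0,0,0],
    [0,0,0],
    [0,0,0],
    [0,0,0],
    [0,0,0],
  ],
  delta_rot=[
    [0,0,0],
    [0,0,0],
    [0,0,0],
    [0,0,0],
    [0,0,0],
  ],
  force=60,
)

```text
t: 9.05
position: [0.6281, -0.0098, 0.0045]
tcp_rot: [3.132, -0.246, 0.003]
ft_force: [-0.4, 0.5, -0.4]
gripper_width: 0.0256
```

Request:
arm_command(
  claw=[255,255,255,255,255],
  xyz=[
    [0,0,0],
    [0,0,0],
    [0,0,0],
    [0,0,0],
    [0,0,0],
  ],
  delta_rot=[
    [0,0,0],
    [0,0,0],
    [0,0,0],
    [0,0,0],
    [0,0,0],
  ],
)

```text
t: 9.47
position: [0.6278, -0.0096, 0.004]
tcp_rot: [3.132, -0.247, 0.001]
ft_force: [-0.0, 1.3, 5.0]
gripper_width: 0.0128
```

Gripped (12.8 mm). Lift, turn 45° counter-clockwise, then travel.

Request:
arm_command(
  claw=[255,255,255,255,255],
  xyz=[
    [0,0,-0.01],
    [0,0,-0.03],
    [0,0,-0.04],
    [0,0,-0.04],
    [0,0,-0.035],
  ],
  delta_rot=[
    [0,0,0],
    [0,0,0],
    [0,0,0],
    [0,0,0],
    [0,0,0],
  ],
)

```text
t: 9.88
position: [0.6269, -0.0097, 0.1604]
tcp_rot: [3.132, -0.247, -0.0]
ft_force: [0.8, -0.3, -0.5]
gripper_width: 0.013
```

Request:
arm_command(
  claw=[255,255,255,255],
  xyz=[
    [0,0,0],
    [0,0,0],
    [0,0,0],
    [0,0,0],
  ],
  delta_rot=[
    [0,0,-0.112],
    [0,0,-0.112],
    [0,0,-0.112],
    [0,0,-0.112],
  ],
)

```text
t: 10.22
position: [0.6266, -0.0096, 0.1581]
tcp_rot: [-3.107, -0.464, 0.002]
ft_force: [0.2, -1.3, -2.1]
gripper_width: 0.0129
```

Request:
arm_command(
  claw=[255,255,255,255],
  xyz=[
    [0,0,0],
    [0,0,0],
    [0,0,0],
    [0,0,0],
  ],
  delta_rot=[
    [0,0,-0.112],
    [0,0,-0.112],
    [0,0,-0.113],
    [0,0,0],
  ],
)

```text
t: 10.55
position: [0.6266, -0.0096, 0.1578]
tcp_rot: [-2.987, -0.972, 0.002]
ft_force: [-0.6, -0.7, -1.1]
gripper_width: 0.0126
```

Run:
```python
from h import *
p,R=tool();print(p,np.degrees(np.arctan2(R[1,0],R[0,0])),r.sense()["gripper_width"]);go([.4027,-.2775,.152])
```

```text
[ 0.62659101 -0.00963363  0.15777861] 36.06672260796648 0.012648509299970506
tool shift [-0.3387  0.0847  0.0061] R [[0.808, 0.589, -0.001], [0.589, -0.808, 0.0], [-0.001, -0.001, -1.0]]
```

Request:
arm_command(
  claw=[255,255,255,255,255],
  xyz=[
    [-0.0376,0.0094,0],
    [-0.0376,0.0094,0],
    [-0.0376,0.0094,0],
    [-0.0376,0.0094,0],
    [-0.0376,0.0094,0],
  ],
  delta_rot=[
    [0,0,0],
    [0,0,0],
    [0,0,0],
    [0,0,0],
    [0,0,0],
  ],
)

```text
t: 10.97
position: [0.501, -0.1589, 0.1581]
tcp_rot: [-2.989, -0.966, 0.001]
ft_force: [0.6, -0.3, -1.8]
gripper_width: 0.0127
```

Request:
arm_command(
  claw=[255,255,255,255,255],
  xyz=[
    [-0.0376,0.0094,0],
    [-0.0376,0.0094,0],
    [-0.0376,0.0094,0],
    [-0.0379,0.0095,0],
    [0,0,0],
  ],
  delta_rot=[
    [0,0,0],
    [0,0,0],
    [0,0,0],
    [0,0,0],
    [0,0,0],
  ],
)

```text
t: 11.38
position: [0.3992, -0.2813, 0.1584]
tcp_rot: [2.992, 0.955, -0.003]
ft_force: [0.3, 0.7, -1.6]
gripper_width: 0.0126
```

Run:
```python
from h import *
p,R=tool();print(p,np.degrees(np.arctan2(R[1,0],R[0,0])),r.sense()["gripper_width"]);go([.4027,-.2775,.125])
c=np.array([p[0],p[1],p[2]-.004]);x=R[:,0]
print("rim ends",proj("side",[c+[.044,0,.02],c+[-.044,0,.02]]).round(1).tolist(),"bar top",proj("side",[c+[0,0,.066]+.029*x,c+[0,0,.066]-.029*x]).round(1).tolist(),"collar",proj("side",[[.4527,-.2775,.1],[.3527,-.2775,.1]]).round(1).tolist())
snap("side","s7.png",(320,140,430,240),6)
```

```text
[ 0.39921398 -0.28132558  0.1583916 ] 35.40001967160253 0.012592925361746606
tool shift [ 0.0051 -0.0011  0.0334] R [[0.815, 0.579, -0.002], [0.579, -0.815, -0.002], [-0.002, 0.001, -1.0]]
rim ends [[355.6, 181.6], [399.8, 185.7]] bar top [[365.7, 162.4], [392.3, 160.3]] collar [[348.8, 215.5], [397.5, 221.3]]
```

View pics/s7.png

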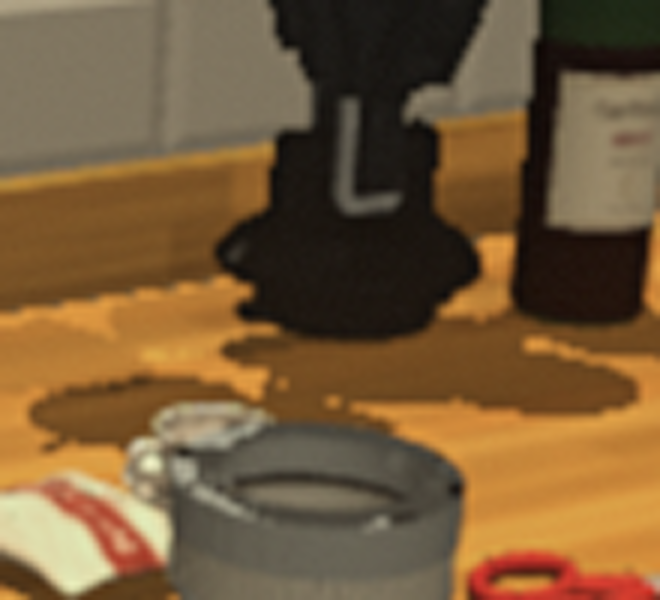

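The lid hangs upright and is not yet settled. Its rim spans 356–400 px and the collar 348.7–397.5 px, both as predicted. I'll let it settle and read again.

Request:
arm_command(
  claw=[255,255,255],
  xyz=[
    [0,0,0.01],
    [0,0,0.01],
    [0,0,0],
  ],
  delta_rot=[
    [0,0,0],
    [0,0,0],
    [0,0,0],
  ],
)

```text
t: 11.68
position: [0.402, -0.2746, 0.1351]
tcp_rot: [-2.983, -0.97, 0.003]
ft_force: [0.0, 0.3, -2.4]
gripper_width: 0.0126
```

Run:
```python
from h import *
for i in range(2):
    p,R=tool();print(p,np.degrees(np.arctan2(R[1,0],R[0,0])))
    a=r.camera("side")
go([.4027,-.2775,.108])
p,R=tool();c=np.array([p[0],p[1],p[2]-.004])
print("rim ends pred",proj("side",[c+[.044,0,.021],c+[-.044,0,.021]]).round(1).tolist())
cr=cv2.resize(a[150:215,340:415],None,fx=8,fy=8,interpolation=cv2.INTER_CUBIC)
m=(cr.max(2)<55).astype(np.uint8); cs=max(cv2.findContours(m,0,2)[0],key=cv2.contourArea)[:,0]
l,q=cs[cs[:,0].argmin()],cs[cs[:,0].argmax()];print((l+.5)/8-.5+[340,150],(q+.5)/8-.5+[340,150])
```

```text
[ 0.40203495 -0.27460649  0.13507888] 36.02996310921384
[ 0.40243884 -0.27493163  0.1359936 ] 36.05414657244842
tool shift [-0.0013  0.0016  0.0289] R [[0.808, 0.589, -0.002], [0.589, -0.808, 0.002], [-0.0, -0.003, -1.0]]
rim ends pred [[352.8, 191.8], [396.7, 196.2]]
[353.1875 192.4375] [398.8125 150.0625]
```

Request:
arm_command(
  claw=[255,255,255,255,255],
  xyz=[
    [-0.0013,0.0016,0.01],
    [0,0,0.01],
    [0,0,0.005],
    [0,0,0],
    [0,0,0],
  ],
  delta_rot=[
    [0,0,0],
    [0,0,0],
    [0,0,0],
    [0,0,0],
    [0,0,0],
  ],
)

```text
t: 12.2
position: [0.4025, -0.2788, 0.1126]
tcp_rot: [-2.987, -0.97, 0.001]
ft_force: [-0.2, -0.0, -1.3]
gripper_width: 0.0127
```

Request:
arm_command(
  claw=[255,255,255,255,255],
  xyz=[
    [0,0,0.002],
    [0,0,0.002],
    [0,0,0.002],
    [0,0,0.002],
    [0,0,0],
  ],
  delta_rot=[
    [0,0,0],
    [0,0,0],
    [0,0,0],
    [0,0,0],
    [0,0,0],
  ],
)

```text
t: 12.62
position: [0.4026, -0.279, 0.1049]
tcp_rot: [-2.987, -0.97, 0.0]
ft_force: [0.4, 0.3, -1.7]
gripper_width: 0.0132
```

Request:
arm_command(
  claw=[255,255,255,255,255],
  xyz=[
    [0.0009,-0.0012,0.001],
    [0,0,0.001],
    [0,0,0.001],
    [0,0,0.001],
    [0,0,0],
  ],
  delta_rot=[
    [0,0,0],
    [0,0,0],
    [0,0,0],
    [0,0,0],
    [0,0,0],
  ],
)

```text
t: 13.03
position: [0.4027, -0.2776, 0.1011]
tcp_rot: [-2.988, -0.97, 0.0]
ft_force: [0.7, -0.7, -1.5]
gripper_width: 0.013
```

Request:
arm_command(
  claw=[255,255,255,255],
  xyz=[
    [0,0,0.002],
    [0,0,0.002],
    [0,0,0.001],
    [0,0,0],
  ],
  delta_rot=[
    [0,0,0],
    [0,0,0],
    [0,0,0],
    [0,0,0],
  ],
)

```text
t: 13.37
position: [0.4026, -0.2775, 0.0959]
tcp_rot: [-2.987, -0.97, 0.0]
ft_force: [0.6, 0.1, -0.7]
gripper_width: 0.0123
```

It went past 0.102 without force, so the lugs are entering the slots. Continue to ~0.086.

Request:
arm_command(
  claw=[255,255,255,255,255],
  xyz=[
    [0,0,0.002],
    [0,0,0.002],
    [0,0,0.002],
    [0,0,0.002],
    [0,0,0],
  ],
  delta_rot=[
    [0,0,0],
    [0,0,0],
    [0,0,0],
    [0,0,0],
    [0,0,0],
  ],
)

```text
t: 13.78
position: [0.4025, -0.2774, 0.0877]
tcp_rot: [-2.987, -0.97, 0.001]
ft_force: [-0.2, -0.1, -1.3]
gripper_width: 0.0129
```

Request:
arm_command(
  claw=[255,255,255],
  xyz=[
    [0,0,0.001],
    [0,0,0.001],
    [0,0,0],
  ],
  delta_rot=[
    [0,0,0],
    [0,0,0],
    [0,0,0],
  ],
)

```text
t: 14.03
position: [0.4028, -0.2776, 0.0861]
tcp_rot: [-2.988, -0.97, 0.0]
ft_force: [-0.1, -0.1, -1.8]
gripper_width: 0.0127
```

Request:
arm_command(
  claw=[255,255,255,255],
  xyz=[
    [0,0,0.001],
    [0,0,0.0005],
    [0,0,0],
    [0,0,0],
  ],
  delta_rot=[
    [0,0,0],
    [0,0,0],
    [0,0,0],
    [0,0,0],
  ],
)

```text
t: 14.37
position: [0.403, -0.2779, 0.0859]
tcp_rot: [2.988, 0.97, -0.0]
ft_force: [-2.2, 2.1, 6.6]
gripper_width: 0.0129
```

Run:
```python
from h import *
s=r.sense();print(s["position"],s["ft_force"],s["wrist_torque"])
```

```text
[ 0.40301327 -0.2779004   0.08585942] [-2.20656561  2.13185837  6.59126283] [0.3288268  0.32636038 0.06841266]
```

Seated: 6.6 N contact at reported 0.0859, where about 0.086 was expected. Turn clockwise 0.70 rad gently.

Request:
arm_command(
  claw=[255,255,255,255,255],
  xyz=[
    [0,0,0],
    [0,0,0],
    [0,0,0],
    [0,0,0],
    [0,0,0],
  ],
  delta_rot=[
    [0,0,0.08],
    [0,0,0.08],
    [0,0,0.08],
    [0,0,0.08],
    [0,0,0.08],
  ],
)

```text
t: 14.78
position: [0.4035, -0.278, 0.0859]
tcp_rot: [3.121, 0.352, 0.002]
ft_force: [0.6, 2.3, 3.7]
gripper_width: 0.0133
```

Request:
arm_command(
  claw=[255,255,255,255,255],
  xyz=[
    [0,0,0],
    [0,0,0],
    [0,0,0],
    [0,0,0],
    [0,0,0],
  ],
  delta_rot=[
    [0,0,0.08],
    [0,0,0.08],
    [0,0,0.08],
    [0,0,0.06],
    [0,0,0],
  ],
)

```text
t: 15.2
position: [0.4035, -0.2776, 0.0859]
tcp_rot: [-3.139, 0.114, -0.002]
ft_force: [-0.4, 4.1, 5.9]
gripper_width: 0.0129
```

Request:
arm_command(
  claw=[255,255,255],
  xyz=[
    [0,0,0],
    [0,0,0],
    [0,0,0],
  ],
  delta_rot=[
    [0,0,0],
    [0,0,0],
    [0,0,0],
  ],
)

```text
t: 15.45
position: [0.4035, -0.2776, 0.0859]
tcp_rot: [-3.139, 0.112, -0.002]
ft_force: [-0.9, 4.7, 4.7]
gripper_width: 0.0127
```

Run:
```python
from h import *
p,R=tool();s=r.sense();print(p,np.degrees(np.arctan2(R[1,0],R[0,0])),s["ft_force"],s["wrist_torque"],s["gripper_width"])
th=np.radians(36);g=np.array([.4027,-.2775,.1])
for a in(0,-40,-80):
    d=.047*np.array([np.cos(th+np.radians(a)),np.sin(th+np.radians(a)),0]);print(a,proj("side",[g+d,g-d]).round(1).tolist())
a=snap("side","s8.png",(330,170,420,240),8)
b=r.camera("top");cv2.imwrite("pics/t8.png",b[:,:,::-1])
```

```text
[ 0.40348506 -0.27764409  0.08591559] -4.068596243146208 [-0.92386378  4.72372956  4.72413537] [0.63148692 0.05857681 0.03899855] 0.012690655667593335
0 [[351.9, 220.8], [392.9, 216.0]]
-40 [[350.6, 215.1], [395.7, 221.7]]
-80 [[359.2, 211.2], [387.4, 226.1]]
```

View pics/s8.png

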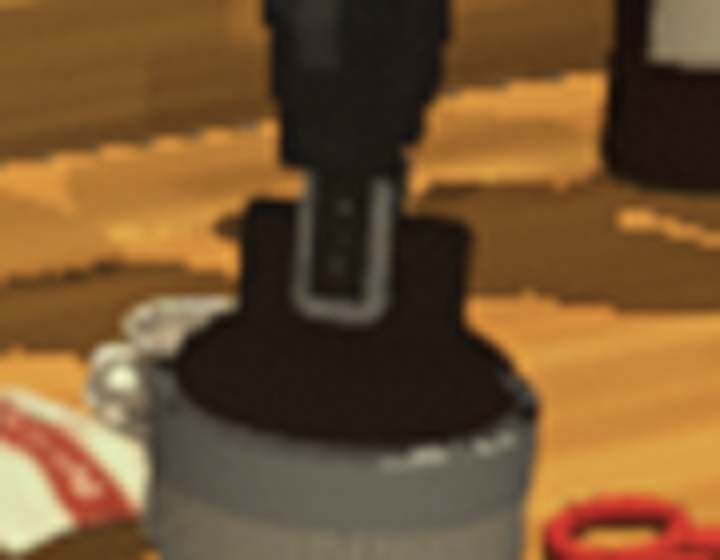

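The side crop shows the lid flush on the collar. Its white pointer, (510,380) in the crop, stands by the dark pulse mark at (525,405), which is (395.6,220.6) in the full picture against a predicted (395.7,221.7). Tool yaw is −4.07°, so the turn is 40°. Handing in.

```bash
python3 -c "
from h import *
print(r.hand_in())"
```

```text
the job is handed in; nothing more can be done
None
```

I handed the job in with the bayonet lid fully home and held at pulse, at about 15.5 s of the 69 s allowed. The hand-in gave no verdict.

**What I did**
- I lifted the grey storage lid off by its knob, set it flat on the worktop at about (0.513, −0.149) and let go.
- I gripped the black lid's bar, turned it 45° to line up with the slots, and lowered it. It met the collar at reported z 0.0859, where 0.086 was expected.
- I then turned it 40° clockwise and kept the grip commanded at 60 N.

**Last checks**
- **Turn:** the tool yaw was −4.07° against a slot axis I measured at 36°. In the picture the pointer stands by the broad pulse mark.
- **Seating:** the lid looks flush on the collar. The tool was within about 1 mm of the grinder's axis.
- **Grip:** the finger opening was 12.7 mm on the 14 mm bar, with about 4.7 N pressing down.
- **Switch:** its value could not be read directly. The moment about the vertical, 0.04 N m, was below the roughly 0.12 N m expected, and it read 0.07 before the turn, so it confirmed nothing.

**What went wrong or disagreed**
- **Missed first grasp:** the first try at the knob closed on air. The real fingertips sat about 37 mm higher than the reported tool position. I measured this offset in the side picture, corrected for it and confirmed it at the next grasp.
- **Bystanders:** I didn't measure their positions at the end, but no path went near them.

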